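# Snap the sealing cap onto a spent plaster-filter cartridge

## Task

The spent plaster-filter cartridge stands upright on the worktop: lay it on its side in the V-cradle with its side port pointing straight up and let go of it. Then press the snap cap onto the port until it clicks and sits flat, fully home, on the port's flange, and go on pressing: finish still holding the cap down with a firm push (about a kilogram's weight), and do not let go. Leave the plaster model, the jar and the timer where they are.

Things in the scene. Friction and masses are not known exactly. Their poses are not given: they have to be found in the camera images.
- cartridge: Filter cartridge: white plastic cylinder, 124 mm long, 50 mm in diameter, with a ribbed grey collar (58 mm wide, 16 mm long) at each end, about 0.3 kg. It starts upright on one collar. Origin: centre of its underside; own z: along its axis to the upper end, where a hose nipple (15 mm wide) stands out 13 mm more; own x: out through the side port, 62 mm up. Grip the white body beside the port.
- cartridge_mid (a point): Point on the cartridge's axis, midway along it (62 mm above its underside), in line with the port.
- port_seat (a point): Centre of the face of the port's flange, on which the cap's rim comes to sit, 31 mm out from the cartridge's axis. Flange 34 mm in diameter, 4 mm thick, on a 26 mm stem. Beyond its face: an 11 mm neck and a rounded snap bead, 18 mm in diameter, centred 11 mm and ending 20 mm beyond the face.
- cap: Grey round snap cap, 36 mm in diameter, 28 mm high, ribbed side, flat closed top, open below (it stands open side down), about 35 g. Origin: centre of its lower rim; own z: up to the closed top. Bore 30 mm wide, 21 mm deep, with four sprung jaws near the rim that centre themselves on the port's bead from up to 3 mm off.
- cap_rim (a point): Centre of the cap's lower rim (the cap's origin); meets port_seat when fully home. Pushed on, the jaws meet the bead 13 mm short of that; the force peaks at 8 to 10 N some 9 mm short, drops away (the click) when the jaws pass the bead's widest part 7 mm short, and rises again when the rim sits on the flange, where the cap stays.
- cradle: Aluminium V-cradle fixed to the worktop: base plate 136 x 92 mm, 12 mm high; two rubber-lined V-blocks 12 mm thick, 72 mm wide, 41 mm high, centred 34 mm either side of the middle (56 mm clear between). Origin: centre of its underside; own x along its length, where the cartridge's axis comes to lie (either way round); own z up. The V-blocks fit between the collars with 6 mm play each way.
- cradle_seat (a point): Point 48 mm above the worktop over the middle of the cradle: cartridge_mid lies here when the cartridge rests in the V-blocks. With the port up, its flange is then 79 mm above the worktop and the top of the seated cap 107 mm.
- cast_white: Bystander: plaster dental model with wire on a white base, 57 x 67 x 40 mm, origin at the centre of its underside.
- wax_jar: Bystander: brown jar with a white screw lid, 52 mm wide, 48 mm high, origin at the centre of its underside.
- timer: Bystander: white lab timer standing on edge, 21 x 58 x 58 mm, origin at the centre of its underside.
- model_trimmer: Not handled, to be kept clear of: wet model trimmer, a machine 356 x 379 mm and 336 mm high on the worktop to the left of the work. Origin at the centre of its underside. A vacuum mixer also hangs on the wall over the back of the worktop, from about 0.72 m ahead of the robot, underside about 0.5 m up: keep a tall wrist clear of it.
Things that resemble listed ones, but are neither listed nor needed, are in the scene too. Leave any blue or red look-alike of the cartridge alone.

How it is judged:
By the outcome, as a careful person would: the job done as asked, in the order asked, and still so for the second after the job is handed in, while the arm keeps its last pose, push and grip.
It also fails if it takes over 72 s, if anything falls off the work surface, if the arm or the gripper's body presses on something with over 40 N, if the wrist force passes 120 N, or if a joint passes its speed limit or range.

## Robot

A 6-joint arm with a two-finger parallel gripper is mounted at the origin on a cart in front of the work surface, level with it; the furniture and walls round the work are solid. World frame = base frame: x ahead of the robot, y to its left, z up, the work surface at z = 0. Lengths are in m, angles in rad, forces in N, time in s.
With the tool pointing down it reaches from about 0.425 to 0.95 m from the base axis. Payload 14.7 kg.
Tool frame: the origin (TCP) lies midway between the tips of the shut fingers; the grasp point (between the pads) lies 19 mm behind it (arm.grip_point_offset is the distance from the TCP to the grasp point, in m); z points along the fingers, y is the line along which they close (so a half turn about z gives the same grasp; the last joint's range is limited). The gripper opens to 85 mm and grips with 20 to 120 N. Pads are 22 mm wide; open, the fingers measure 114 mm over their backs; the gripper's body (76 mm by 85 mm) begins 54 mm behind the grasp point. The pads swing forward as they close: fully open they stand 13 mm farther back than shut.
Start: joints at [-1.341, 0.48, 1.596, -0, 1.065, -0.047], TCP at [0.178, -0.625, 0.208] pointing down, gripper open.
Joint ranges: [-2.75, 2.75], [-0.82, 2.05], [0.23, 2.67], [-1.56, 4.7], [0.09, 2.69], [-2.92, 2.92]. Speed limits (rad/s): [1.89, 1.89, 2.39, 3.01, 3.01, 3.01].

## Interface

Orientations are given as [roll, pitch, yaw] about the fixed x, y, z axes, in that order (R = Rz(yaw) Ry(pitch) Rx(roll)).
In Python, from plant import arm gives the robot as it stands. The module is installed in compiled form; this text tells all that it offers.
- The arm moves only by the tool servo_tool, never from a script. Its argument "motion" is a list of rows, each an object with "xyz": the shift along the world's x, y, z in mm, a list of three; "twist": the turn, a rotation vector about the world's x, y, z in degrees, a list of three; "fingers": the finger opening in mm, from 0 to 85.4. In form: [{"xyz": [x, y, z], "twist": [ax, ay, az], "fingers": fingers}, ...]. A call has 1 to 5 rows; each row is the pose to reach, as a shift and turn from the pose commanded when the call began; what a row does not reach only later rows make up. A row lasts 1/10 s, in which the tool goes at most 50 mm and 8.59 degrees, less where a joint would pass 70% of its speed; a pose out of reach is approached as far as the arm can. A call with a gripper value outside its range is refused whole. The fingers move at their own pace and stop on an object; "grip_force" is the grip in N (left out, the last holds). Time passes only in rows, so rows that repeat a pose let the fingers close. It gives the time, the measured TCP pose, the force, the opening and the grip force at its end, in the units of the state.
- arm.get_obs(): the state, without advancing time (a new reading comes with each control period).
- arm.get_image(name): name is "scene" or "top" or "wrist"; returns a dict with "frame" (480x640x3 uint8, blue, green, red), "range_z" (480x640 float32, m along the optical axis (not along the pixel's ray), 0 where there is no reading), "mtx" (3x3 intrinsics, pixels), "view" (4x4, takes a point from world to camera coordinates); the wrist camera has in their place "tool_from_camera" (4x4, takes a point from camera to tool coordinates, whose origin is the TCP and whose axes are the flange's). Camera axes: x right, y down, z forward; pixel columns grow to the right and rows downward; lengths in m; the calibration is good to about 2 mm. The wrist camera is an equidistant fisheye: a pixel r from the principal point sees the ray r / f radians off the axis. A picture is of the moment at which its call begins: read the wrist's pose just before it.
- arm.job_done(): hands the job in; it is judged then, once.
The state is a dict: "time": time; "joint_positions": joint angles; "qvel": joint speeds; "effort": joint torques, N m; "tcp_pos": TCP position; "tool_rot": TCP orientation; "wrist_force": force on the tool from outside, world axes, zero at the start; "torque": the same for the moment, N m; "grip_width": opening from 0.0 (shut) to 1.0 (fully open); "gripper_force": force on a finger pad.
Only numpy, scipy, OpenCV 4.12 (cv2) and the standard library are available. Lean on these libraries where they do the work, as an engineer would, in place of code of your own. Each camera call takes 0.05 s, during which the arm holds its last target. There are 200 camera calls.

## Working session

There is one attempt and no reset: what is moved stays moved. The work goes in short steps, Python scripts to look and compute and a tool call to move; the robot and the scene stay as the last step left them, time stands still between calls to the robot, and variables do not carry over. Pictures are saved under pics/ and viewed, at most 10 in all, crops included, and the job is handed in when it is done.

Besides the shell and the picture viewer there is one more tool, called after "Emit:" as a command line: name --argument value ..., lists and objects as JSON in quotes. servo_tool: Moves the arm, as the interface text tells. Its arguments: {"type":"object","properties":{"motion":{"type":"array"},"grip_force":{"type":"number"}},"required":["motion"]}

```bash
mkdir -p pics
cat > h.py <<'E'
import numpy as np, cv2
from plant import arm
def world(im):
    z=im["range_z"]; K=im["mtx"]; v,u=np.mgrid[0:480,0:640]
    p=np.stack([(u-K[0,2])/K[0,0]*z,(v-K[1,2])/K[1,1]*z,z,np.ones_like(z)],-1)
    return (p@np.linalg.inv(im["view"]).T)[...,:3]
E
python3 - <<'E'
from h import *
o=arm.get_obs(); print({k:np.round(v,3).tolist() for k,v in o.items()}, arm.grip_point_offset)
for n in("scene","top"):
    im=arm.get_image(n); np.savez("pics/"+n,**im); cv2.imwrite(f"pics/{n}.png",im["frame"])
    print(n,np.round(np.linalg.inv(im["view"]),3).tolist(),im["mtx"].tolist())
E
```

```text
{'time': 0.0, 'joint_positions': [-1.341, 0.481, 1.597, -0.0, 1.065, -0.047], 'qvel': [0.001, -0.001, 0.0, 0.0, -0.001, -0.001], 'effort': [-0.004, -95.065, -43.02, -0.0, 0.012, 0.0], 'tcp_pos': [0.178, -0.625, 0.208], 'tool_rot': [-3.14, -0.0, 0.277], 'wrist_force': [0.076, 0.349, 0.132], 'torque': [-0.002, 0.007, 0.034], 'gripper_force': 0.0, 'grip_width': 1.0} 0.0187
scene [[-0.88, -0.313, 0.358, 0.241], [-0.475, 0.609, -0.634, 0.47], [-0.02, -0.728, -0.685, 0.755], [0.0, 0.0, 0.0, 1.0]] [[442.2295526517495, 0.0, 319.5672579137077], [0.0, 442.2295526517495, 237.62431022002482], [0.0, 0.0, 1.0]]
top [[-0.008, -0.984, 0.178, 0.303], [-1.0, 0.008, 0.001, -0.167], [-0.002, -0.178, -0.984, 1.611], [0.0, 0.0, 0.0, 1.0]] [[579.2106247164958, 0.0, 312.8645785622069], [0.0, 579.2106247164958, 240.45482836076192], [0.0, 0.0, 1.0]]
```

View pics/scene.png

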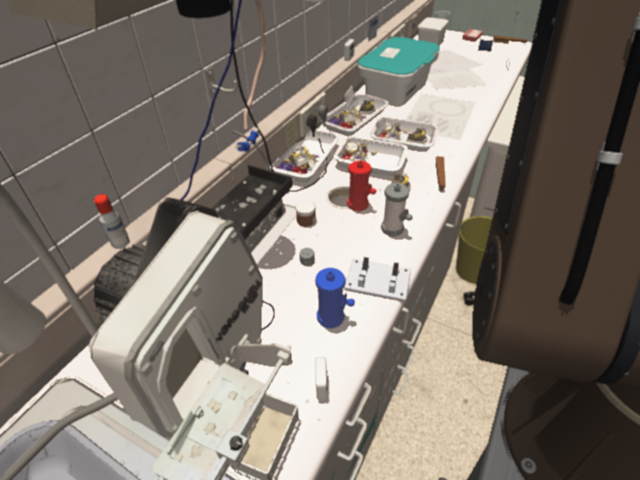

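View pics/top.png

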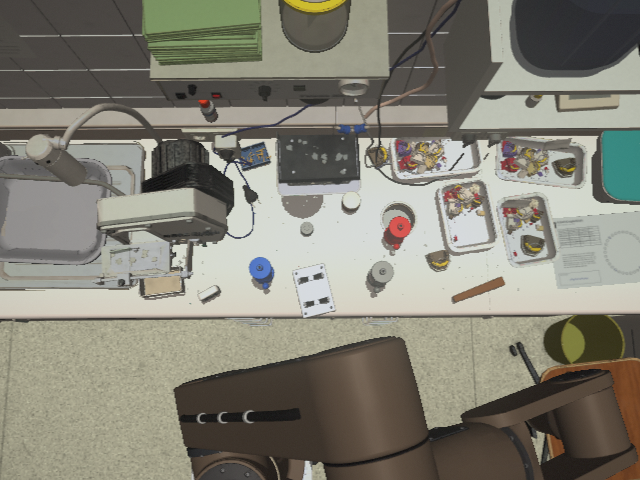

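Scene: white cartridge at (395,210), cap (307,257), cradle (378,278), blue and red decoys at (331,298) and (360,187). Top: cartridge (380,272), cap (306,228), cradle (313,290), jar (351,202), plaster model (438,258), timer (208,293).

Run:
```python
from h import *
T=dict(np.load("pics/top.npz")); S=dict(np.load("pics/scene.npz"))
for nm,I,boxes in(("top",T,dict(cart=(360,255,400,300),cap=(296,218,318,240),cradle=(285,258,340,322),jar=(338,190,364,214),blue=(245,252,278,296),red=(383,213,415,250),cast=(424,245,452,272))),("scene",S,dict(cart=(375,175,420,240),cap=(297,247,318,268),cradle=(340,255,415,300)))):
    W=world(I)
    for k,(a,b,c,d) in boxes.items():
        P=W[b:d,a:c].reshape(-1,3); ok=(P[:,2]>.01)&(P[:,2]<.2); P=P[ok]
        print(nm,k,len(P),"min",P.min(0).round(3),"max",P.max(0).round(3))
        if k=="cart":
            for lo,hi in((.018,.045),(.05,.075),(.08,.105),(.11,.122),(.126,.14)):
                Q=P[(P[:,2]>lo)&(P[:,2]<hi)]
                if len(Q): print("  ",lo,len(Q),Q.min(0).round(3),Q.max(0).round(3),np.median(Q,0).round(3))
        if k=="cap":
            Q=P[P[:,2]>.024]; print("  top",len(Q),Q.mean(0).round(4),Q.min(0).round(3),Q.max(0).round(3))
        if k=="cradle":
            for lo,hi in((.009,.018),(.03,.045)):
                Q=P[(P[:,2]>lo)&(P[:,2]<hi)]
                r=cv2.minAreaRect((Q[:,:2]*1000).astype(np.float32)); print("  ",lo,len(Q),r)
a=cv2.resize(S["frame"][160:310,290:430],None,fx=4,fy=4,interpolation=cv2.INTER_CUBIC)
b=cv2.resize(T["frame"][180:330,270:410],None,fx=4,fy=4,interpolation=cv2.INTER_CUBIC)
cv2.imwrite("pics/crop1.png",cv2.resize(np.hstack([a,b]),(800,429)))
```

```text
top cart 555 min [ 0.432 -0.373  0.01 ] max [ 0.541 -0.303  0.143]
   0.018 19 [ 0.47  -0.326  0.018] [ 0.497 -0.317  0.044] [ 0.479 -0.32   0.029]
   0.05 77 [ 0.44  -0.354  0.052] [ 0.496 -0.319  0.075] [ 0.458 -0.333  0.067]
   0.08 7 [ 0.458 -0.343  0.08 ] [ 0.468 -0.327  0.088] [ 0.463 -0.332  0.082]
   0.11 120 [ 0.46  -0.371  0.113] [ 0.517 -0.314  0.122] [ 0.483 -0.339  0.121]
   0.126 120 [ 0.463 -0.37   0.126] [ 0.515 -0.315  0.139] [ 0.489 -0.344  0.128]
top cap 146 min [ 0.596 -0.164  0.01 ] max [ 0.654 -0.119  0.035]
  top 114 [ 0.6249 -0.1479  0.0286] [ 0.608 -0.164  0.024] [ 0.642 -0.131  0.035]
top cradle 1254 min [ 0.378 -0.239  0.01 ] max [ 0.542 -0.108  0.049]
   0.009 939 ((458.7986145019531, -179.19503784179688), (153.6063690185547, 134.32138061523438), 5.410731315612793)
   0.03 111 ((452.3198547363281, -165.4537353515625), (79.58538818359375, 71.42613983154297), 13.250720024108887)
top jar 321 min [ 0.673 -0.298  0.01 ] max [ 0.734 -0.239  0.057]
top blue 548 min [ 0.448 -0.066  0.01 ] max [0.557 0.002 0.143]
top red 590 min [ 0.557 -0.441  0.01 ] max [ 0.636 -
[... 308 characters left out ...]
.064]
   0.08 168 [ 0.465 -0.346  0.08 ] [ 0.513 -0.316  0.105] [ 0.483 -0.323  0.092]
   0.11 156 [ 0.46  -0.373  0.11 ] [ 0.518 -0.313  0.122] [ 0.484 -0.326  0.119]
   0.126 41 [ 0.466 -0.366  0.126] [ 0.496 -0.322  0.138] [ 0.488 -0.34   0.133]
scene cap 211 min [ 0.608 -0.166  0.01 ] max [ 0.644 -0.128  0.031]
  top 140 [ 0.6257 -0.1459  0.0272] [ 0.609 -0.166  0.024] [ 0.644 -0.129  0.031]
scene cradle 1730 min [ 0.378 -0.224  0.01 ] max [ 0.527 -0.016  0.126]
   0.009 1303 ((453.1160583496094, -164.49624633789062), (134.78326416015625, 92.54803466796875), 13.139238357543945)
   0.03 145 ((453.59423828125, -163.96705627441406), (79.93783569335938, 72.97648620605469), 13.23304557800293)
```

View pics/crop1.png

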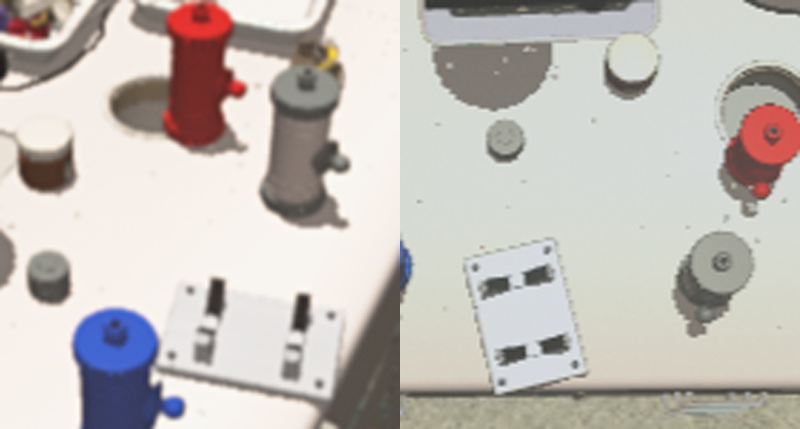

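The crop shows the grey-white cartridge with its port towards the robot, slightly left of −x; the cradle's long axis is about 13° off world x; the cap stands open side down. Next I work out the port heading and the grasp poses.

Run:
```python
from h import *
from scipy.optimize import least_squares
T=dict(np.load("pics/top.npz")); S=dict(np.load("pics/scene.npz"))
A=[]
for I,(a,b,c,d) in((T,(360,245,400,305)),(S,(370,170,425,240))):
    W=world(I)[b:d,a:c].reshape(-1,3)
    W=W[(np.hypot(W[:,0]-.488,W[:,1]+.343)<.06)&(W[:,2]>.012)&(W[:,2]<.145)]; A.append(W)
for P in A:
    B=P[(P[:,2]>.02)&(P[:,2]<.105)]; B=B[np.hypot(B[:,0]-.488,B[:,1]+.343)<.028]
    f=least_squares(lambda c:np.hypot(B[:,0]-c[0],B[:,1]-c[1])-.025,[.488,-.343],loss="soft_l1",f_scale=.002); c=f.x
    n=P[P[:,2]>.131]; t=P[(P[:,2]>.12)&(P[:,2]<.128)]
    print("axis fit",c.round(4),len(B),"nipple",n.mean(0).round(4),len(n),"top",t.mean(0).round(4),cv2.minEnclosingCircle((t[:,:2]*1e3).astype(np.float32)))
    for r0 in(.031,.036):
        q=P[(P[:,2]>.05)&(P[:,2]<.075)]-[.488,-.343,0]; r=np.hypot(q[:,0],q[:,1]); q=q[r>r0]
        m=q.mean(0); print("port",len(q),m.round(4),np.degrees(np.arctan2(m[1],m[0])).round(1),r.max().round(3))
```

```text
axis fit [ 0.4877 -0.344 ] 50 nipple [ 0.4888 -0.3438  0.1367] 32 top [ 0.4882 -0.3436  0.1239] ((488.10595703125, -343.93365478515625), 29.221872329711914)
port 43 [-0.0373  0.009   0.0666] 166.5 0.049
port 28 [-0.041   0.0089  0.0668] 167.7 0.049
axis fit [ 0.4901 -0.3443] 526 nipple [ 0.4887 -0.3415  0.1345] 29 top [ 0.4888 -0.3396  0.1229] ((488.97833251953125, -342.86395263671875), 30.089397430419922)
port 63 [-0.0363  0.0119  0.0643] 161.8 0.048
port 39 [-0.0408  0.0128  0.0645] 162.6 0.048
```

```bash
cat >> h.py <<'E'
from scipy.spatial.transform import Rotation as Ro
def Rt(az,t):  # tool z pointing along azimuth az, t deg below horizontal; y horizontal, az-90
    a,t=np.radians([az,t]); z=np.array([np.cos(a)*np.cos(t),np.sin(a)*np.cos(t),-np.sin(t)]); y=np.array([np.sin(a),-np.cos(a),0])
    return np.stack([np.cross(y,z),y,z],1)
def go(p,R):
    o=arm.get_obs(); c=Ro.from_euler("xyz",o["tool_rot"]).as_matrix()
    print("xyz",((np.array(p)-o["tcp_pos"])*1e3).round(1),"twist",np.degrees(Ro.from_matrix(R@c.T).as_rotvec()).round(1),"t",o["time"],"q",np.round(o["joint_positions"],3),"F",np.round(o["wrist_force"],1))
E
python3 - <<'E'
from h import *
R=Rt(-12,20); print(R.round(3)); go([.36,-.33,.25],R); go([.3,-.45,.3],Rt(-12,60)); go([.36,-.33,.25],Rt(13.2,90))
E
```

```text
[[ 0.335 -0.208  0.919]
 [-0.071 -0.978 -0.195]
 [ 0.94   0.    -0.342]]
xyz [182.5 294.9  42.2] twist [  2.3 -70.6 -24.3] t 0.1 q [-1.341  0.481  1.597 -0.     1.065 -0.047] F [1.4 0.2 0.2]
xyz [122.5 174.9  92.2] twist [  1.  -30.3 -27.2] t 0.1 q [-1.341  0.481  1.597 -0.     1.065 -0.047] F [1.4 0.2 0.2]
xyz [182.5 294.9  42.2] twist [-0.1 -0.  -2.7] t 0.1 q [-1.341  0.481  1.597 -0.     1.065 -0.047] F [1.4 0.2 0.2]
```

Emit:
servo_tool --motion '[{"xyz": [122,175,92],"twist": [1,-30,-27],"fingers": 85},{"xyz": [122,175,92],"twist": [1,-30,-27],"fingers": 85},{"xyz": [122,175,92],"twist": [1,-30,-27],"fingers": 85},{"xyz": [122,175,92],"twist": [1,-30,-27],"fingers": 85},{"xyz": [122,175,92],"twist": [1,-30,-27],"fingers": 85}]'

```text
time: 0.6
tcp_pos: [0.3003, -0.448, 0.3013]
tool_rot: [-3.141, -0.523, -0.21]
wrist_force: [0.6, 0.6, -0.4]
grip_width: 0.999
gripper_force: 0.0
```

Run:
```python
from h import *
go([.36,-.33,.25],Rt(-12,20)); print(arm.get_obs()["tcp_pos"])
```

```text
xyz [ 59.7 118.  -51.3] twist [ -8.4 -39.1   0. ] t 0.6 q [-1.385  0.106  2.036  0.636  0.889  0.014] F [ 0.6  0.6 -0.4]
[ 0.30033762 -0.44800779  0.30134069]
```

Emit:
servo_tool --motion '[{"xyz": [20,118,-20],"twist": [-8.4,-39,0],"fingers": 85},{"xyz": [20,118,-20],"twist": [-8.4,-39,0],"fingers": 85},{"xyz": [20,118,-20],"twist": [-8.4,-39,0],"fingers": 85},{"xyz": [20,118,-20],"twist": [-8.4,-39,0],"fingers": 85},{"xyz": [20,118,-20],"twist": [-8.4,-39,0],"fingers": 85}]'

```text
time: 1.1
tcp_pos: [0.3204, -0.3297, 0.2788]
tool_rot: [-3.12, -1.012, -0.202]
wrist_force: [0.5, 1.0, -0.9]
grip_width: 0.995
gripper_force: 0.0
```

```bash
cat > kin.py <<'E'
from h import *
from scipy.optimize import least_squares
def fk(q,p):
    a,h,L1,e,L2,D=p; r=lambda ax,t:Ro.from_euler(ax,t).as_matrix()
    R=r("z",q[0])@r("y",q[1]); P=r("z",q[0])@[a,0,h]+R@[0,0,L1]
    R=R@r("y",q[2]); P=P+R@[e,0,L2]; R=R@r("z",q[3])@r("y",q[4]); P=P+R@[0,0,D]
    return P,R@r("z",q[5])
p0=[.1,.3,.5,0,.5,.3]
E
python3 - <<'E'
from kin import *
o=arm.get_obs(); print(o["tcp_pos"],o["tool_rot"]); 
D=[([-1.341,.481,1.597,0,1.065,-.047],[.1775,-.6249,.2078],[-3.14,0,.277]),([-1.385,.106,2.036,.636,.889,.014],[.3003,-.448,.3013],[-3.141,-.523,-.21]),(o["joint_positions"],o["tcp_pos"],o["tool_rot"])]
f=least_squares(lambda p:np.concatenate([fk(q,p)[0]-x for q,x,_ in D]),p0); print(f.x.round(4),f.fun.round(4))
for q,x,e in D: print((fk(q,f.x)[1].T@Ro.from_euler("xyz",e).as_matrix()).round(2).tolist())
go([.36,-.33,.25],Rt(-12,20))
E
```

```text
[ 0.32043349 -0.32970686  0.27878112] [-3.12043443 -1.01214091 -0.20242941]
[-0.0373  0.3213  0.6177  0.0045  0.4603  0.4367] [-0.0299 -0.0061 -0.0031 -0.0106 -0.0031  0.0034  0.0053 -0.0006 -0.0003]
[[0.0, -1.0, 0.0], [1.0, 0.0, -0.0], [0.0, 0.0, 1.0]]
[[0.0, -1.0, 0.0], [1.0, 0.0, -0.0], [0.0, 0.0, 1.0]]
[[0.0, -1.0, 0.0], [1.0, 0.0, -0.0], [0.0, 0.0, 1.0]]
xyz [ 39.6  -0.3 -28.8] twist [ -3.  -11.6  -1.5] t 1.1 q [-1.716  0.185  2.518  1.339  1.057 -1.048] F [ 0.5  1.  -0.9]
```

```bash
cat > kin.py <<'E'
from h import *
from scipy.optimize import least_squares
def fk(q,p):
    a,h,L1,e,L2,D,b=p; r=lambda ax,t:Ro.from_euler(ax,t).as_matrix()
    R=r("z",q[0])@r("y",q[1]); P=r("z",q[0])@[a,b,h]+R@[0,0,L1]
    R=R@r("y",q[2]); P=P+R@[e,0,L2]; R=R@r("z",q[3])@r("y",q[4]); P=P+R@[0,0,D]
    return P,R@r("z",q[5]+np.pi/2)@np.diag([1.,1,1])
LO=[-2.75,-.82,.23,-1.56,.09,-2.92]; HI=[2.75,2.05,2.67,4.7,2.69,2.92]
def ik(x,R,p,seeds=40):
    best=[];g=np.random.default_rng(0); lo,hi=np.array(LO),np.array(HI)
    def res(q):
        P,Q=fk(q,p); return np.concatenate([(P-x)*5,(Ro.from_matrix(Q@R.T).as_rotvec())])
    for i in range(seeds):
        s=least_squares(res,g.uniform(lo,hi),bounds=(lo,hi)); best.append((round(s.cost,6),s.x.round(2).tolist()))
    return sorted(best)
E
python3 - <<'E'
from kin import *
o=arm.get_obs()
D=[([-1.341,.481,1.597,0,1.065,-.047],[.1775,-.6249,.2078],[-3.14,0,.277]),([-1.385,.106,2.036,.636,.889,.014],[.3003,-.448,.3013],[-3.141,-.523,-.21]),(o["joint_positions"],o["tcp_pos"],o["tool_rot"])]
f=least_squares(lambda p:np.concatenate([fk(q,p)[0]-x for q,x,_ in D]),[.1,.3,.5,0,.5,.3,0]); print(f.x.round(4),f.fun.round(4))
p=f.x; np.save("p.npy",p)
for n,az,t,b in(("pick",-12,20,0),("pick",-22,20,0),("pick",-12,28,0),("pre",-12,20,.12)):
    R=Rt(az,t); d=R[:,2]; x=np.array([.4885,-.3435,.062])+d*(.022-b); print(n,az,t,ik(x,R,p)[:3])
R=Rt(13.2,110); x=np.array([.453,-.1645,.048])+R[:,2]*.022; print("place",ik(x,R,p)[:3])
E
```

```text
[3.000e-04 3.180e-01 5.970e-01 3.320e-02 4.451e-01 3.943e-01 3.050e-02] [ 0.      0.     -0.0001  0.     -0.0001  0.0002 -0.      0.     -0.    ]
pick -12 20 [(np.float64(0.0), [-1.17, 1.14, 2.49, 2.26, 1.52, -1.96]), (np.float64(0.0), [-1.17, 1.14, 2.49, 2.26, 1.52, -1.96]), (np.float64(0.0), [-1.17, 1.14, 2.49, 2.26, 1.52, -1.96])]
pick -22 20 [(np.float64(0.0), [-1.03, 1.22, 2.57, 2.53, 1.75, -1.94]), (np.float64(0.0), [-1.03, 1.22, 2.57, 2.53, 1.75, -1.94]), (np.float64(0.0), [-1.03, 1.22, 2.57, 2.53, 1.75, -1.94])]
pick -12 28 [(np.float64(0.0), [-1.12, 0.99, 2.49, 2.33, 1.3, -1.85]), (np.float64(0.0), [-1.12, 0.99, 2.49, 2.33, 1.3, -1.85]), (np.float64(0.0), [-1.12, 0.99, 2.49, 2.33, 1.3, -1.85])]
pre -12 20 [(np.float64(0.0), [-1.55, 1.15, 2.65, 1.96, 1.43, -2.21]), (np.float64(0.0), [-1.55, 1.15, 2.65, 1.96, 1.43, -2.21]), (np.float64(0.0), [-1.55, 1.15, 2.65, 1.96, 1.43, -2.21])]
place [(np.float64(0.0), [-0.28, 0.67, 1.88, -0.21, 0.91, 1.22]), (np.float64(0.0), [-0.28, 0.67, 1.88, -0.21, 0.91, 1.22]), (np.float64(0.0), [-0.28, 0.67, 1.88, -0.21, 0.91, 1.22])]
```

Emit:
servo_tool --motion '[{"xyz": [60,-6,-30],"twist": [-3,-11.6,-1.5],"fingers": 85},{"xyz": [100,-10,-40],"twist": [-3,-11.6,-1.5],"fingers": 85},{"xyz": [145,-15,-50],"twist": [-3,-11.6,-1.5],"fingers": 85},{"xyz": [188,-18,-60],"twist": [-3,-11.6,-1.5],"fingers": 85},{"xyz": [188,-18,-78],"twist": [-3,-11.6,-1.5],"fingers": 85}]'

```text
time: 1.6
tcp_pos: [0.4952, -0.3482, 0.2083]
tool_rot: [-3.135, -1.217, -0.217]
wrist_force: [0.3, -2.5, 1.1]
grip_width: 0.997
gripper_force: 0.0
```

Run:
```python
from kin import *
R=Rt(-12,20); x=np.array([.4885,-.3435,.062])+R[:,2]*.022; print(x); go(x,R); 
o=arm.get_obs(); im=arm.get_image("wrist"); np.savez("pics/w1",**im,tcp=o["tcp_pos"],rot=o["tool_rot"]); cv2.imwrite("pics/w1.png",im["frame"])
print(im["mtx"].round(1).tolist(),im["tool_from_camera"].round(3).tolist())
```

```text
[ 0.50872148 -0.34779821  0.05447556]
xyz [  13.5    0.4 -153.9] twist [-0.2 -0.2  0.1] t 1.6 q [-1.215  0.67   2.556  2.161  1.263 -1.643] F [ 0.3 -2.5  1.1]
[[371.6, 0.0, 314.3], [0.0, 371.6, 237.7], [0.0, 0.0, 1.0]] [[-0.0, -0.946, -0.325, 0.084], [1.0, -0.0, -0.0, -0.0], [0.0, -0.325, 0.946, -0.167], [0.0, 0.0, 0.0, 1.0]]
```

View pics/w1.png

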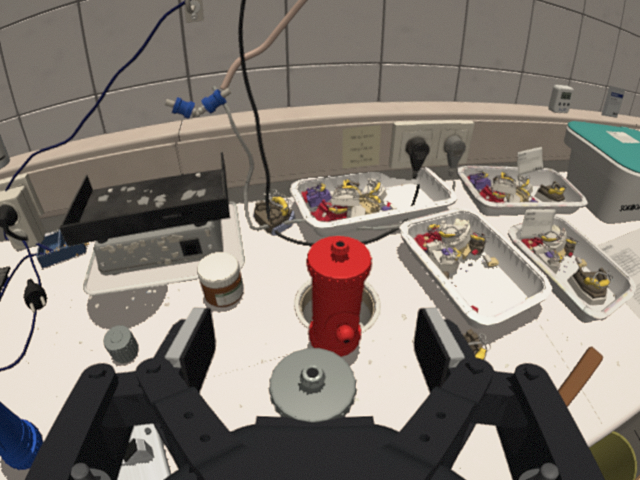

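The wrist view shows the nipple at (313,376), centred between the open fingers; the red decoy is behind it and clear. Descending around the body.

Emit:
servo_tool --motion '[{"xyz": [0,0,0],"twist": [0,0,0],"fingers": 85},{"xyz": [0,0,-25],"twist": [0,0,0],"fingers": 85},{"xyz": [0,0,-50],"twist": [0,0,0],"fingers": 85},{"xyz": [0,0,-75],"twist": [0,0,0],"fingers": 85},{"xyz": [0,0,-75],"twist": [0,0,0],"fingers": 85}]'

```text
time: 2.15
tcp_pos: [0.4933, -0.348, 0.1317]
tool_rot: [-3.125, -1.215, -0.225]
wrist_force: [-0.2, -0.0, -0.7]
grip_width: 0.992
gripper_force: 0.0
```

Run:
```python
from kin import *
R=Rt(-12,20); x=np.array([.4885,-.3435,.062])+R[:,2]*.022; print(x); go(x,R);
```

```text
[ 0.50872148 -0.34779821  0.05447556]
xyz [ 15.5   0.2 -77.3] twist [-0.4 -0.3  0. ] t 2.15 q [-1.221  0.919  2.551  2.202  1.4   -1.846] F [-0.2 -0.  -0.7]
```

Emit:
servo_tool --motion '[{"xyz": [0,0,-25],"twist": [0,0,0],"fingers": 85},{"xyz": [0,0,-50],"twist": [0,0,0],"fingers": 85},{"xyz": [0,0,-77],"twist": [0,0,0],"fingers": 85},{"xyz": [8,0,-77],"twist": [0,0,0],"fingers": 85},{"xyz": [15,0,-77],"twist": [0,0,0],"fingers": 85}]'

```text
time: 2.65
tcp_pos: [0.5095, -0.3482, 0.0586]
tool_rot: [-3.131, -1.218, -0.219]
wrist_force: [0.2, 0.3, 0.0]
grip_width: 0.992
gripper_force: 0.0
```

Run:
```python
from kin import *
R=Rt(-12,20); x=np.array([.4885,-.3435,.062])+R[:,2]*.022; go(x,R); 
o=arm.get_obs(); im=arm.get_image("wrist"); np.savez("pics/w2",**im,tcp=o["tcp_pos"],rot=o["tool_rot"]); cv2.imwrite("pics/w2.png",im["frame"])
```

```text
xyz [-0.8  0.4 -4.2] twist [-0.2 -0.2  0. ] t 2.65 q [-1.172  1.121  2.489  2.259  1.504 -1.948] F [0.2 0.3 0. ]
```

View pics/w2.png

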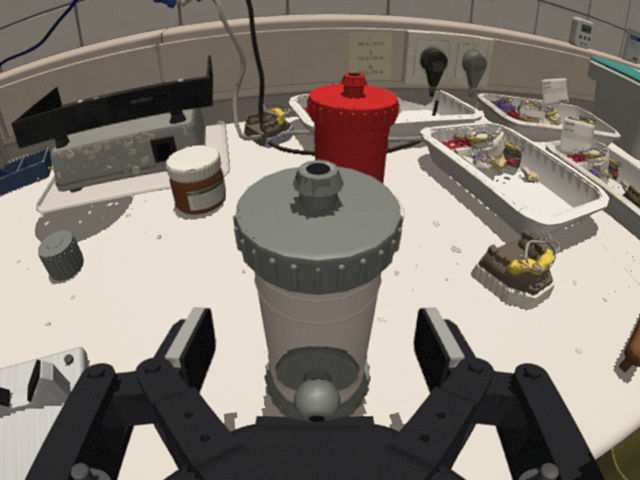

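The bead is at (316,400) and the nipple at (320,183), so the port lies in the finger plane within about 1.5°. Trim, then close.

Emit:
servo_tool --motion '[{"xyz": [-1,-2,-4],"twist": [0,0,-1.5],"fingers": 85},{"xyz": [-1,-2,-4],"twist": [0,0,-1.5],"fingers": 50},{"xyz": [-1,-2,-4],"twist": [0,0,-1.5],"fingers": 40},{"xyz": [-1,-2,-4],"twist": [0,0,-1.5],"fingers": 40},{"xyz": [-1,-2,-4],"twist": [0,0,-1.5],"fingers": 40}]' --grip_force 50

```text
time: 3.2
tcp_pos: [0.5085, -0.3498, 0.0549]
tool_rot: [-3.136, -1.219, -0.24]
wrist_force: [-5.2, 1.5, 9.7]
grip_width: 0.543
gripper_force: 49.6
```

Emit:
servo_tool --motion '[{"xyz": [0,0,0],"twist": [0,0,0],"fingers": 40},{"xyz": [0,0,0],"twist": [0,0,0],"fingers": 40},{"xyz": [0,0,0],"twist": [0,0,0],"fingers": 40}]'

```text
time: 3.5
tcp_pos: [0.5085, -0.3497, 0.0548]
tool_rot: [-3.135, -1.219, -0.24]
wrist_force: [-5.5, 2.9, 11.2]
grip_width: 0.547
gripper_force: 49.7
```

Run:
```python
from kin import *
R=Rt(-13.5,20); x=np.array([.4885,-.3435,.062])+R[:,2]*.022; go(x,R); o=arm.get_obs(); print(o["grip_width"]*85.4,o["gripper_force"])
p=np.load("p.npy")
# place plan
for az in (13.2,):
  Rp=Rt(az,110)
  for z in(.06,.15,.25): print(z,ik(np.array([.453,-.1645,z])+Rp[:,2]*.022,Rp,p,12)[:1])
```

```text
xyz [ 0.1  1.4 -0.3] twist [-0.2 -0.1 -0.1] t 3.5 q [-1.16   1.143  2.499  2.292  1.539 -1.962] F [-5.5  2.9 11.2]
46.69829899131549 49.692737460136414
0.06 [(np.float64(0.0), [-0.28, 0.65, 1.88, -0.21, 0.93, 1.21])]
0.15 [(np.float64(0.0), [-0.28, 0.52, 1.83, -0.19, 1.11, 1.17])]
0.25 [(np.float64(0.0), [-0.28, 0.4, 1.74, -0.17, 1.31, 1.13])]
```

Emit:
servo_tool --motion '[{"xyz": [0,0,10],"twist": [0,0,0],"fingers": 40},{"xyz": [0,0,30],"twist": [0,0,0],"fingers": 40},{"xyz": [0,0,65],"twist": [0,0,0],"fingers": 40},{"xyz": [0,0,105],"twist": [0,0,0],"fingers": 40},{"xyz": [0,0,150],"twist": [0,0,0],"fingers": 40}]'

```text
time: 4.0
tcp_pos: [0.5079, -0.3491, 0.199]
tool_rot: [-3.13, -1.215, -0.245]
wrist_force: [0.2, -1.9, -3.4]
grip_width: 0.54
gripper_force: 51.5
```

Run:
```python
from kin import *
o=arm.get_obs(); print(o["tcp_pos"],o["grip_width"],o["gripper_force"])
R=Rt(13.2,110); go(np.array([.453,-.1645,.22])+R[:,2]*.022,R); R=Rt(0,65); go(np.array([.46,-.25,.25])+R[:,2]*.022,R)
```

```text
[ 0.50791823 -0.34907483  0.19902729] 0.5404051508689882 51.459168791770935
xyz [-62.2 182.9   0.3] twist [-0.  90.3 21.1] t 4.0 q [-1.16   0.699  2.557  2.245  1.285 -1.662] F [ 0.2 -1.9 -3.4]
xyz [-38.6  99.1  31. ] twist [ 5.  44.4 12.8] t 4.0 q [-1.16   0.699  2.557  2.245  1.285 -1.662] F [ 0.2 -1.9 -3.4]
```

Emit:
servo_tool --motion '[{"xyz": [-8,20,10],"twist": [1,8,2.3],"fingers": 40},{"xyz": [-15,40,18],"twist": [2,16,4.6],"fingers": 40},{"xyz": [-23,60,25],"twist": [3,24,7],"fingers": 40},{"xyz": [-30,80,30],"twist": [4,32,9.2],"fingers": 40},{"xyz": [-38,99,31],"twist": [5,40,11.5],"fingers": 40}]'

```text
time: 4.5
tcp_pos: [0.4803, -0.2557, 0.225]
tool_rot: [-3.112, -0.786, -0.094]
wrist_force: [0.7, 3.0, -4.6]
grip_width: 0.542
gripper_force: 51.5
```

Run:
```python
from kin import *
o=arm.get_obs(); print(o["tcp_pos"],o["grip_width"],o["gripper_force"])
R=Rt(13.2,110); go(np.array([.453,-.1645,.18])+R[:,2]*.022,R)
```

```text
[ 0.48032734 -0.25568596  0.22501274] 0.5424367425156223 51.46388232707977
xyz [-34.7  89.5 -65.7] twist [-6.2 65.  16.1] t 4.5 q [-0.972  0.194  2.415  1.589  0.599 -0.741] F [ 0.7  3.  -4.6]
```

Emit:
servo_tool --motion '[{"xyz": [-7,18,0],"twist": [-0.8,8,2],"fingers": 40},{"xyz": [-14,36,0],"twist": [-1.6,16,4],"fingers": 40},{"xyz": [-21,54,0],"twist": [-2.4,24,6],"fingers": 40},{"xyz": [-28,72,0],"twist": [-3.2,32,8],"fingers": 40},{"xyz": [-34,90,0],"twist": [-4,40,10],"fingers": 40}]'

```text
time: 5.0
tcp_pos: [0.4556, -0.1756, 0.2207]
tool_rot: [-3.108, -0.464, 0.02]
wrist_force: [-0.1, 1.4, -4.8]
grip_width: 0.541
gripper_force: 51.4
```

Run:
```python
from kin import *
o=arm.get_obs(); print(o["tcp_pos"],o["grip_width"],o["gripper_force"])
R=Rt(13.2,110); go(np.array([.453,-.1645,.14])+R[:,2]*.022,R)
```

```text
[ 0.45558768 -0.17564716  0.22065785] 0.5410912816435566 51.4471971988678
xyz [  -9.9    9.4 -101.3] twist [-7.8 46.  11.3] t 5.0 q [-0.692  0.081  2.28   0.667  0.54   0.313] F [-0.1  1.4 -4.8]
```

Emit:
servo_tool --motion '[{"xyz": [-2,2,0],"twist": [-1.3,8,2],"fingers": 40},{"xyz": [-4,4,-10],"twist": [-2.6,16,4],"fingers": 40},{"xyz": [-6,6,-20],"twist": [-4,24,6],"fingers": 40},{"xyz": [-8,8,-35],"twist": [-5.4,32,8],"fingers": 40},{"xyz": [-10,9,-50],"twist": [-6.7,40,10],"fingers": 40}]'

```text
time: 5.5
tcp_pos: [0.4471, -0.1676, 0.1714]
tool_rot: [3.134, 0.179, 0.19]
wrist_force: [-0.8, 0.5, -3.5]
grip_width: 0.541
gripper_force: 51.6
```

Run:
```python
from kin import *
o=arm.get_obs(); print(o["tcp_pos"],o["grip_width"],o["gripper_force"])
R=Rt(13.2,110); go(np.array([.453,-.1645,.14])+R[:,2]*.022,R)
```

```text
[ 0.44712419 -0.16758533  0.17138536] 0.5411993085339166 51.58766984939575
xyz [ -1.4   1.4 -52.1] twist [-1.6  9.6  2.2] t 5.5 q [-0.342  0.376  1.9   -0.114  1.02   1.105] F [-0.8  0.5 -3.5]
```

Emit:
servo_tool --motion '[{"xyz": [-1,1,-20],"twist": [-0.8,5,1.2],"fingers": 40},{"xyz": [-1,1,-50],"twist": [-1.6,9.6,2.2],"fingers": 40},{"xyz": [-1,1,-52],"twist": [-1.6,9.6,2.2],"fingers": 40},{"xyz": [-1,1,-52],"twist": [-1.6,9.6,2.2],"fingers": 40}]'

```text
time: 5.9
tcp_pos: [0.4451, -0.1655, 0.1178]
tool_rot: [-3.135, 0.346, 0.231]
wrist_force: [-0.2, -0.5, -3.8]
grip_width: 0.539
gripper_force: 52.6
```

Run:
```python
from kin import *
R=Rt(13.2,110); go(np.array([.453,-.1645,.14])+R[:,2]*.022,R)
ims={n:arm.get_image(n) for n in("scene","top")}
for n,im in ims.items(): np.savez(f"pics/{n}3",**im)
a=ims["scene"]["frame"][170:310,310:450]; b=ims["top"]["frame"][190:330,240:380]
cv2.imwrite("pics/c3.png",cv2.resize(np.hstack([a,b]),(800,400),interpolation=cv2.INTER_CUBIC))
# cartridge points in the scene view: axis fit
ax=np.array([np.cos(np.radians(13.2)),np.sin(np.radians(13.2)),0]); la=np.array([-ax[1],ax[0],0])
for n,im in ims.items():
    W=world(im).reshape(-1,3)-[.453,-.1645,.14]; s=W@ax; l=W@la; z=W[:,2]
    for lo,hi in((-.075,-.063),(-.061,-.047),(-.044,-.02),(.02,.044),(.047,.061),(.063,.078)):
        m=(s>lo)&(s<hi)&(abs(l)<.036)&(abs(z)<.036)
        if m.sum()>5: print(n,lo,m.sum(),"l",l[m].min().round(4),l[m].max().round(4),"z",z[m].min().round(4),z[m].max().round(4))
    m=(abs(l)<.036)&(abs(z)<.034)&(abs(s)<.09); print("s range",np.percentile(s[m],[0.3,1,99,99.7]).round(4))
```

```text
xyz [ 0.5 -0.7  1.5] twist [-0.4  0.1  0.1] t 5.9 q [-0.285  0.536  1.835 -0.184  1.085  1.168] F [-0.2 -0.5 -3.8]
scene -0.061 213 l -0.0206 0.0325 z -0.0268 0.025
scene -0.044 304 l -0.0144 0.028 z -0.0237 0.0228
scene 0.02 147 l -0.0274 0.0286 z -0.0204 0.0319
scene 0.047 166 l -0.0036 0.0324 z -0.0236 0.0273
scene 0.063 35 l -0.0022 0.0119 z -0.0066 0.0049
s range [-0.0615 -0.0609  0.0708  0.074 ]
top -0.061 127 l -0.0273 0.0309 z -0.0046 0.033
top -0.044 161 l -0.0227 0.0268 z 0.0004 0.0296
s range [-0.0628 -0.0626  0.0089  0.0109]
```

View pics/c3.png

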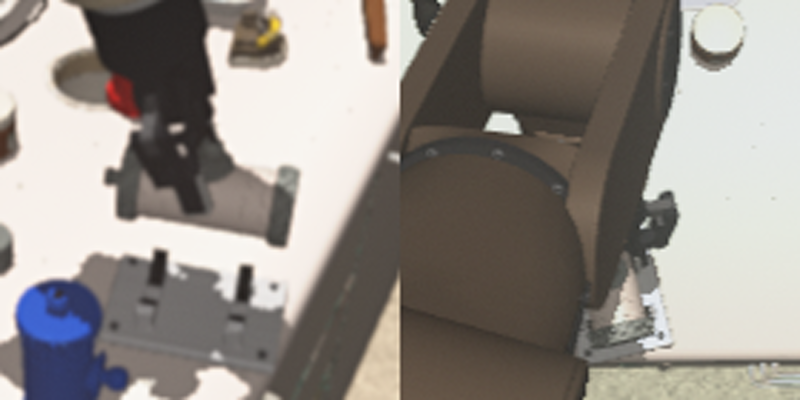

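Cartridge hangs level over the cradle, nipple away from the robot, port up between the fingers (scene crop, about (200,190)); offsets along the axis are ~0. Lowering.

Emit:
servo_tool --motion '[{"xyz": [0,-1,-20],"twist": [-0.4,0,0],"fingers": 40},{"xyz": [0,-1,-40],"twist": [-0.4,0,0],"fingers": 40},{"xyz": [0,-1,-60],"twist": [-0.4,0,0],"fingers": 40},{"xyz": [0,-1,-74],"twist": [-0.4,0,0],"fingers": 40},{"xyz": [0,-1,-82],"twist": [-0.4,0,0],"fingers": 40}]'

```text
time: 6.5
tcp_pos: [0.4458, -0.1672, 0.0366]
tool_rot: [3.139, 0.346, 0.227]
wrist_force: [0.0, 0.6, -3.5]
grip_width: 0.542
gripper_force: 52.6
```

Emit:
servo_tool --motion '[{"xyz": [0,0,0],"twist": [0,0,0],"fingers": 40},{"xyz": [0,0,-2],"twist": [0,0,0],"fingers": 40},{"xyz": [0,0,-4],"twist": [0,0,0],"fingers": 40},{"xyz": [0,0,-5],"twist": [0,0,0],"fingers": 40},{"xyz": [0,0,-5],"twist": [0,0,0],"fingers": 40}]'

```text
time: 7.0
tcp_pos: [0.4458, -0.1667, 0.0312]
tool_rot: [3.14, 0.348, 0.228]
wrist_force: [-1.2, -0.3, -3.3]
grip_width: 0.542
gripper_force: 52.6
```

Emit:
servo_tool --motion '[{"xyz": [0,0,-1],"twist": [0,0,0],"fingers": 40},{"xyz": [0,0,-2],"twist": [0,0,0],"fingers": 40},{"xyz": [0,0,-2],"twist": [0,0,0],"fingers": 40}]'

```text
time: 7.3
tcp_pos: [0.4462, -0.1675, 0.0298]
tool_rot: [3.139, 0.348, 0.229]
wrist_force: [0.2, -4.6, 9.6]
grip_width: 0.538
gripper_force: 54.7
```

Emit:
servo_tool --motion '[{"xyz": [0,0,-1],"twist": [0,0,0],"fingers": 40},{"xyz": [0,0,-1],"twist": [0,0,0],"fingers": 40}]'

```text
time: 7.5
tcp_pos: [0.4464, -0.1679, 0.0292]
tool_rot: [3.138, 0.347, 0.228]
wrist_force: [-1.5, -8.9, 17.1]
grip_width: 0.536
gripper_force: 55.9
```

Emit:
servo_tool --motion '[{"xyz": [0,0,-1],"twist": [0,0,0],"fingers": 40},{"xyz": [0,0,-1],"twist": [0,0,0],"fingers": 40}]'

```text
time: 7.7
tcp_pos: [0.4466, -0.1683, 0.0287]
tool_rot: [3.137, 0.347, 0.229]
wrist_force: [-0.8, -11.0, 25.8]
grip_width: 0.538
gripper_force: 57.1
```

Emit:
servo_tool --motion '[{"xyz": [0,-1,0],"twist": [0,0,0],"fingers": 40},{"xyz": [0.4,-2,0],"twist": [0,0,0],"fingers": 40},{"xyz": [0.4,-2,0],"twist": [0,0,0],"fingers": 40}]'

```text
time: 8.0
tcp_pos: [0.4466, -0.1686, 0.0285]
tool_rot: [3.14, 0.347, 0.228]
wrist_force: [0.5, 5.4, 27.5]
grip_width: 0.538
gripper_force: 57.4
```

Emit:
servo_tool --motion '[{"xyz": [0,-1,0],"twist": [0,0,0],"fingers": 40},{"xyz": [0,-1,0],"twist": [0,0,0],"fingers": 40}]'

```text
time: 8.2
tcp_pos: [0.4466, -0.1687, 0.0285]
tool_rot: [3.141, 0.347, 0.227]
wrist_force: [2.5, 14.7, 29.2]
grip_width: 0.54
gripper_force: 57.8
```

Seated in the V (stiff both ways). Relieve and release.

Emit:
servo_tool --motion '[{"xyz": [0,1.5,1],"twist": [0,0,0],"fingers": 40},{"xyz": [0,1.5,2],"twist": [0,0,0],"fingers": 40},{"xyz": [0,1.5,2],"twist": [0,0,0],"fingers": 55},{"xyz": [0,1.5,2],"twist": [0,0,0],"fingers": 70},{"xyz": [0,1.5,2],"twist": [0,0,0],"fingers": 85}]'

```text
time: 8.7
tcp_pos: [0.446, -0.1683, 0.029]
tool_rot: [3.14, 0.348, 0.228]
wrist_force: [-0.2, 0.4, 0.4]
grip_width: 0.951
gripper_force: 0.0
```

Emit:
servo_tool --motion '[{"xyz": [0,0,0],"twist": [0,0,0],"fingers": 85},{"xyz": [0,0,0],"twist": [0,0,0],"fingers": 85},{"xyz": [0,0,0],"twist": [0,0,0],"fingers": 85}]'

```text
time: 9.0
tcp_pos: [0.4461, -0.1683, 0.029]
tool_rot: [3.14, 0.348, 0.228]
wrist_force: [0.2, -0.3, 0.3]
grip_width: 0.992
gripper_force: 0.0
```

Emit:
servo_tool --motion '[{"xyz": [3,1,10],"twist": [0,0,0],"fingers": 85},{"xyz": [10,3,30],"twist": [0,0,0],"fingers": 85},{"xyz": [20,5,60],"twist": [0,0,0],"fingers": 85},{"xyz": [33,8,100],"twist": [0,0,0],"fingers": 85},{"xyz": [50,12,150],"twist": [0,0,0],"fingers": 85}]'

```text
time: 9.5
tcp_pos: [0.4947, -0.156, 0.1779]
tool_rot: [3.141, 0.349, 0.229]
wrist_force: [0.0, -0.0, -0.3]
grip_width: 0.996
gripper_force: 0.0
```

Run:
```python
from kin import *
o=arm.get_obs(); print(o["tcp_pos"],o["wrist_force"])
R=Rt(13.2,90); go([.42,-.21,.26],R); go([.625,-.147,.15],R)
o=arm.get_obs(); im=arm.get_image("wrist"); np.savez("pics/w4",**im,tcp=o["tcp_pos"],rot=o["tool_rot"]); cv2.imwrite("pics/w4.png",im["frame"])
```

```text
[ 0.49467798 -0.15599951  0.17793687] [ 0.0199832  -0.01429755 -0.30191141]
xyz [-74.7 -54.   82.1] twist [  4.6 -19.5   0.1] t 9.5 q [-0.245  0.52   1.677 -0.165  1.262  1.173] F [ 0.  -0.  -0.3]
xyz [130.3   9.  -27.9] twist [  4.6 -19.5   0.1] t 9.5 q [-0.245  0.52   1.677 -0.165  1.262  1.173] F [ 0.  -0.  -0.3]
```

View pics/w4.png

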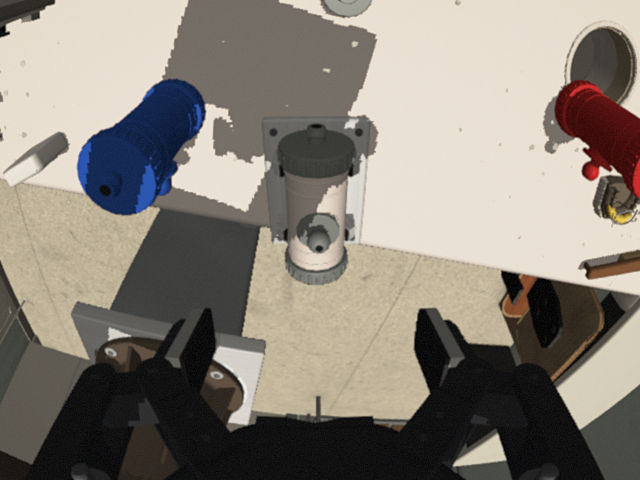

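Cartridge lies in the cradle, port up at (319,240); the cap is just at the top edge (347,3). Measuring the port with the wrist depth.

```bash
cat >> h.py <<'E'
def wworld(I):
    K=I["mtx"]; v,u=np.mgrid[0:480,0:640]; x=(u-K[0,2])/K[0,0]; y=(v-K[1,2])/K[1,1]; th=np.hypot(x,y)+1e-9
    k=np.tan(th)/th; z=I["range_z"]; P=np.stack([x*k*z,y*k*z,z,np.ones_like(z)],-1)
    M=np.eye(4); M[:3,:3]=Ro.from_euler("xyz",I["rot"]).as_matrix(); M[:3,3]=I["tcp"]
    return (P@(M@I["tool_from_camera"]).T)[...,:3]
E
python3 - <<'E'
from kin import *
I=dict(np.load("pics/w4.npz")); W=wworld(I); P=W[110:290,260:380].reshape(-1,3); fr=I["frame"][110:290,260:380].reshape(-1,3).astype(int)
from scipy.optimize import least_squares
c0=np.array([.453,-.1645])
B=P[(np.hypot(*(P[:,:2]-c0).T)<.02)&(P[:,2]>.083)&(P[:,2]<.11)]
f=least_squares(lambda c:np.linalg.norm(B-c,axis=1)-.009,[.453,-.1645,.09],loss="soft_l1",f_scale=.001); print("bead",len(B),f.x.round(4),B[:,2].max().round(4))
F=P[(np.hypot(*(P[:,:2]-c0).T)<.022)&(P[:,2]>.074)&(P[:,2]<.083)]
print("flange",len(F),F.mean(0).round(4),cv2.minEnclosingCircle((F[:,:2]*1e3).astype(np.float32)))
A=np.c_[F[:,:2],np.ones(len(F))]; print("flange slope deg",np.degrees(np.linalg.lstsq(A,F[:,2],rcond=None)[0][:2]).round(2))
G=P[(P[:,2]>.055)&(P[:,2]<.08)&(np.hypot(*(P[:,:2]-c0).T)<.07)&(np.hypot(*(P[:,:2]-c0).T)>.02)]
def res(a): # body cylinder r25: level axis through point a0,a1 (lat offset), yaw, height
    s=np.array([np.cos(a[1]),np.sin(a[1])]); d=G[:,:2]-c0; l=-d[:,0]*s[1]+d[:,1]*s[0]-a[0]; ss=d@s; r=np.where(abs(ss)>.046,.029,.025)
    return np.hypot(l,G[:,2]-a[2])-r
g=least_squares(res,[0,.23,.048],loss="soft_l1",f_scale=.001); print("axis lat",g.x[0].round(4),"yaw",np.degrees(g.x[1]).round(1),"h",g.x[2].round(4),len(G))
T=I["frame"]
E
```

```text
bead 437 [ 0.4531 -0.1679  0.0903] 0.0997
flange 871 [ 0.4586 -0.1659  0.0795] ((455.7088317871094, -167.4290313720703), 18.826066970825195)
flange slope deg [-3.67  1.39]
axis lat -0.0017 yaw 13.2 h 0.0483 6507
```

Emit:
servo_tool --motion '[{"xyz": [35,2,0],"twist": [1.5,-7,0],"fingers": 85},{"xyz": [70,4,-10],"twist": [3,-14,0],"fingers": 85},{"xyz": [100,6,-40],"twist": [4.6,-19.5,0],"fingers": 85},{"xyz": [120,8,-75],"twist": [4.6,-19.5,0],"fingers": 85},{"xyz": [120,8,-75],"twist": [4.6,-19.5,0],"fingers": 85}]'

```text
time: 10.05
tcp_pos: [0.6146, -0.1479, 0.0981]
tool_rot: [-3.14, 0.001, 0.228]
wrist_force: [0.8, 0.8, -0.5]
grip_width: 0.998
gripper_force: 0.0
```

Run:
```python
from kin import *
R=Rt(13.2,90); o=arm.get_obs(); im=arm.get_image("wrist"); np.savez("pics/w5",**im,tcp=o["tcp_pos"],rot=o["tool_rot"])
I=dict(np.load("pics/w5.npz")); W=wworld(I).reshape(-1,3); c=np.array([.6253,-.147])
for _ in range(2):
    Q=W[(np.hypot(*(W[:,:2]-c).T)<.026)&(W[:,2]>.024)&(W[:,2]<.034)]
    C,r=cv2.minEnclosingCircle((Q[:,:2]*1e3).astype(np.float32)); print(len(Q),Q.mean(0).round(4),C,r); 
go([C[0]/1e3,C[1]/1e3,.003],R)
```

```text
2183 [ 0.6263 -0.1482  0.0287] (625.3779296875, -148.37338256835938) 18.48438835144043
2183 [ 0.6263 -0.1482  0.0287] (625.3779296875, -148.37338256835938) 18.48438835144043
xyz [ 11.   -0.3 -97. ] twist [-0.1 -0.1  0.1] t 10.1 q [-2.850e-01  5.760e-01  1.734e+00  1.000e-03  8.330e-01  1.057e+00] F [-0.8 -0.2  0.1]
```

Emit:
servo_tool --motion '[{"xyz": [11,0,-30],"twist": [0,0,0],"fingers": 85},{"xyz": [11,0,-60],"twist": [0,0,0],"fingers": 85},{"xyz": [11,0,-85],"twist": [0,0,0],"fingers": 85},{"xyz": [11,0,-94],"twist": [0,0,0],"fingers": 85},{"xyz": [11,0,-94],"twist": [0,0,0],"fingers": 85}]'

```text
time: 10.6
tcp_pos: [0.6257, -0.1483, 0.0075]
tool_rot: [-3.142, -0.001, 0.229]
wrist_force: [0.1, 0.3, -0.0]
grip_width: 0.997
gripper_force: 0.0
```

Emit:
servo_tool --motion '[{"xyz": [0,0,0],"twist": [0,0,0],"fingers": 50},{"xyz": [0,0,0],"twist": [0,0,0],"fingers": 28},{"xyz": [0,0,0],"twist": [0,0,0],"fingers": 28},{"xyz": [0,0,0],"twist": [0,0,0],"fingers": 28},{"xyz": [0,0,0],"twist": [0,0,0],"fingers": 28}]' --grip_force 60

```text
time: 11.1
tcp_pos: [0.6263, -0.1485, 0.0077]
tool_rot: [3.141, -0.002, 0.228]
wrist_force: [0.2, 0.4, 0.5]
grip_width: 0.326
gripper_force: 0.0
```

Emit:
servo_tool --motion '[{"xyz": [0,0,0],"twist": [0,0,0],"fingers": 25},{"xyz": [0,0,0],"twist": [0,0,0],"fingers": 25},{"xyz": [0,0,0],"twist": [0,0,0],"fingers": 25}]'

```text
time: 11.4
tcp_pos: [0.6261, -0.1485, 0.0072]
tool_rot: [3.141, -0.002, 0.228]
wrist_force: [-0.8, 0.5, 0.7]
grip_width: 0.294
gripper_force: 0.0
```

Run:
```python
from kin import *
o=arm.get_obs(); im=arm.get_image("wrist"); np.savez("pics/w6",**im,tcp=o["tcp_pos"],rot=o["tool_rot"])
cv2.imwrite("pics/w6.png",im["frame"]); print(o["tcp_pos"],o["grip_width"],o["gripper_force"])
```

```text
[ 0.62608936 -0.14845802  0.00718891] 0.2941259489116609 0.0
```

View pics/w6.png

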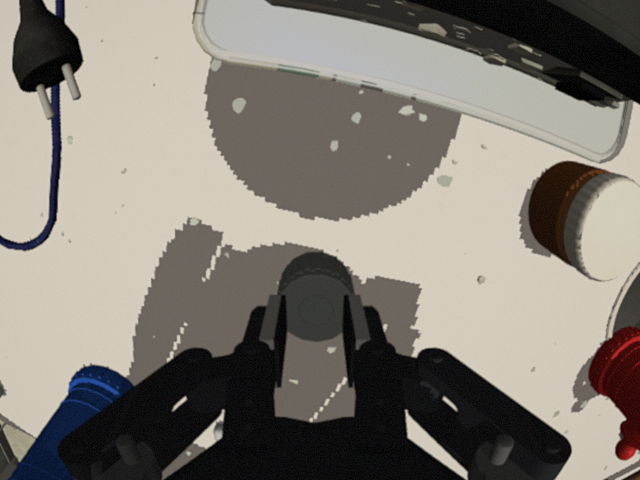

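Run:
```python
from kin import *
I=dict(np.load("pics/w6.npz")); W=wworld(I)
for r in ((255,360),): 
    P=W[245:345,270:360].reshape(-1,3); Q=P[(P[:,2]>.022)&(P[:,2]<.036)]; print(len(Q),Q.mean(0).round(4),Q.min(0).round(4),Q.max(0).round(4),np.median(Q[:,2]))
    print(cv2.minEnclosingCircle((Q[:,:2]*1e3).astype(np.float32)))
for v,u in((265,316),(280,316),(300,317),(320,316),(335,316),(300,282),(320,282),(340,281),(320,350),(340,350)): print(v,u,W[v,u].round(4))
```

```text
4102 [ 0.6278 -0.1475  0.0286] [ 0.6072 -0.164   0.022 ] [ 0.644  -0.1273  0.036 ] 0.028806517232471365
((627.4818725585938, -147.40512084960938), 20.460906982421875)
265 316 [ 0.6423 -0.1447  0.0187]
280 316 [ 0.6396 -0.1453  0.0289]
300 317 [ 0.6306 -0.1478  0.0297]
320 316 [ 0.62   -0.1499  0.029 ]
335 316 [ 0.6122 -0.1517  0.0293]
300 282 [ 0.6324 -0.1326  0.0394]
320 282 [ 0.6304 -0.1339  0.0515]
340 281 [ 0.6255 -0.135   0.0578]
320 350 [ 0.6386 -0.1584  0.0554]
340 350 [ 0.6352 -0.1586  0.0638]
```

Run:
```python
from kin import *
for n in("w2","w5","w6"):
    I=dict(np.load(f"pics/{n}.npz")); W=wworld(I); R=Ro.from_euler("xyz",I["rot"]).as_matrix(); L=(W-I["tcp"])@R
    dark=(I["range_z"]>0)
    for s in(-1,1):
        m=dark&(s*L[...,1]>.008)&(s*L[...,1]<.06)&(abs(L[...,0])<.012)&(L[...,2]<(.02 if n!="w6" else -.024))&(L[...,2]>-.07)
        Q=L[m]; 
        if len(Q)>20:
            k=Q[:,2]; print(n,s,len(Q),"zmax pct",np.percentile(k,[50,90,97,99.5]).round(4),"x",np.percentile(Q[:,0],[2,98]).round(4),"|y| inner/outer near tip",np.percentile(s*Q[k>np.percentile(k,80),1],[3,97]).round(4))
```

```text
w2 -1 3768 zmax pct [-0.0519 -0.0404 -0.0362 -0.0296] x [-0.0107  0.0118] |y| inner/outer near tip [0.0126 0.0465]
w2 1 3970 zmax pct [-0.0521 -0.0409 -0.0365 -0.0302] x [-0.0107  0.0117] |y| inner/outer near tip [0.0144 0.0461]
w5 -1 2499 zmax pct [-0.0566 -0.0432 -0.0396 -0.0373] x [-0.0107  0.0106] |y| inner/outer near tip [0.0429 0.0544]
w5 1 2501 zmax pct [-0.0566 -0.0432 -0.0394 -0.0372] x [-0.0109  0.0106] |y| inner/outer near tip [0.0413 0.0527]
w6 -1 2600 zmax pct [-0.0531 -0.0342 -0.0297 -0.026 ] x [-0.0099  0.0114] |y| inner/outer near tip [0.0132 0.0259]
w6 1 2563 zmax pct [-0.0529 -0.0339 -0.0296 -0.0262] x [-0.0096  0.0114] |y| inner/outer near tip [0.0115 0.0241]
```

The fingers closed above the cap (tips seen ~26 mm behind the stated TCP), and the cap has not moved. Reopen, go 28 mm lower, and close again.

Emit:
servo_tool --motion '[{"xyz": [0,0,5],"twist": [0,0,0],"fingers": 60},{"xyz": [0,0,5],"twist": [0,0,0],"fingers": 60},{"xyz": [0,0,5],"twist": [0,0,0],"fingers": 60},{"xyz": [0,0,5],"twist": [0,0,0],"fingers": 60},{"xyz": [0,0,5],"twist": [0,0,0],"fingers": 60}]'

```text
time: 11.95
tcp_pos: [0.6261, -0.1484, 0.0122]
tool_rot: [3.141, -0.002, 0.228]
wrist_force: [0.3, 0.7, -0.6]
grip_width: 0.704
gripper_force: 0.0
```

Emit:
servo_tool --motion '[{"xyz": [0,0,-10],"twist": [0,0,0],"fingers": 60},{"xyz": [0,0,-20],"twist": [0,0,0],"fingers": 60},{"xyz": [0,0,-28],"twist": [0,0,0],"fingers": 60},{"xyz": [0,0,-32],"twist": [0,0,0],"fingers": 60},{"xyz": [0,0,-32],"twist": [0,0,0],"fingers": 60}]'

```text
time: 12.45
tcp_pos: [0.6255, -0.1483, -0.0208]
tool_rot: [-3.141, -0.0, 0.228]
wrist_force: [-0.1, -0.1, -0.5]
grip_width: 0.701
gripper_force: 0.0
```

Run:
```python
from kin import *
o=arm.get_obs(); print(o["tcp_pos"],o["grip_width"],o["wrist_force"])
im=arm.get_image("wrist"); I=dict(im,tcp=o["tcp_pos"],rot=o["tool_rot"]); W=wworld(I); R=Ro.from_euler("xyz",o["tool_rot"]).as_matrix(); L=(W-o["tcp_pos"])@R
for s in(-1,1):
    Q=L[(s*L[...,1]>.024)&(s*L[...,1]<.06)&(abs(L[...,0])<.012)&(W[...,2]>.004)&(L[...,2]>-.07)]; k=Q[:,2]; print(len(Q),np.percentile(k,[90,97,99.5]).round(4),(s*Q[k>np.percentile(k,80),1]).min())
```

```text
[ 0.62551833 -0.14830223 -0.02080081] 0.7006842994001136 [-0.06557379 -0.10026368 -0.45030518]
2669 [-0.0368 -0.0326 -0.0293] 0.030211538142756268
2669 [-0.0368 -0.0326 -0.0297] 0.028817760611951435
```

Emit:
servo_tool --motion '[{"xyz": [0,0,0],"twist": [0,0,0],"fingers": 45},{"xyz": [0,0,0],"twist": [0,0,0],"fingers": 28},{"xyz": [0,0,0],"twist": [0,0,0],"fingers": 28},{"xyz": [0,0,0],"twist": [0,0,0],"fingers": 25},{"xyz": [0,0,0],"twist": [0,0,0],"fingers": 25}]' --grip_force 60

```text
time: 13.0
tcp_pos: [0.6265, -0.1486, -0.0191]
tool_rot: [3.141, -0.002, 0.228]
wrist_force: [-1.7, 0.4, 6.0]
grip_width: 0.398
gripper_force: 59.6
```

Emit:
servo_tool --motion '[{"xyz": [0,0,0],"twist": [0,0,0],"fingers": 25},{"xyz": [0,0,0],"twist": [0,0,0],"fingers": 25}]'

```text
time: 13.2
tcp_pos: [0.6266, -0.1486, -0.0191]
tool_rot: [3.141, -0.003, 0.228]
wrist_force: [-1.9, 0.4, 6.4]
grip_width: 0.4
gripper_force: 59.6
```

Emit:
servo_tool --motion '[{"xyz": [0,0,20],"twist": [0,0,0],"fingers": 25},{"xyz": [0,0,60],"twist": [0,0,0],"fingers": 25},{"xyz": [-10,0,105],"twist": [0,0,0],"fingers": 25},{"xyz": [-30,0,145],"twist": [0,0,0],"fingers": 25},{"xyz": [-40,0,160],"twist": [0,0,0],"fingers": 25}]'

```text
time: 13.7
tcp_pos: [0.5866, -0.1489, 0.1443]
tool_rot: [3.139, -0.005, 0.229]
wrist_force: [-0.6, 0.3, -0.4]
grip_width: 0.396
gripper_force: 59.8
```

Run:
```python
from kin import *
o=arm.get_obs(); im=arm.get_image("wrist"); np.savez("pics/w7",**im,tcp=o["tcp_pos"],rot=o["tool_rot"])
cv2.imwrite("pics/w7.png",im["frame"]); print(o["tcp_pos"],o["grip_width"],o["gripper_force"])
I=dict(np.load("pics/w7.npz")); W=wworld(I); R=Ro.from_euler("xyz",I["rot"]).as_matrix(); L=(W-I["tcp"])@R
Q=L[(np.hypot(L[...,0],L[...,1])<.017)&(L[...,2]>-.06)&(L[...,2]<-.02)]; print(len(Q),np.median(Q,0).round(4),Q.min(0).round(4),Q.max(0).round(4))
go([.4532,-.1677,.12],Rt(13.2,90))
```

```text
[ 0.58664298 -0.14886508  0.14433287] 0.3963820157734681 59.76952716708183
6408 [ 0.0046  0.0007 -0.0477] [-0.0169 -0.017  -0.0599] [ 0.0169  0.0168 -0.0201]
xyz [-132.8  -18.8  -25.2] twist [0.1 0.4 0.1] t 13.75 q [-0.299  0.483  1.772  0.     0.88   1.043] F [ 0.6 -0.6  1.8]
```

View pics/w7.png

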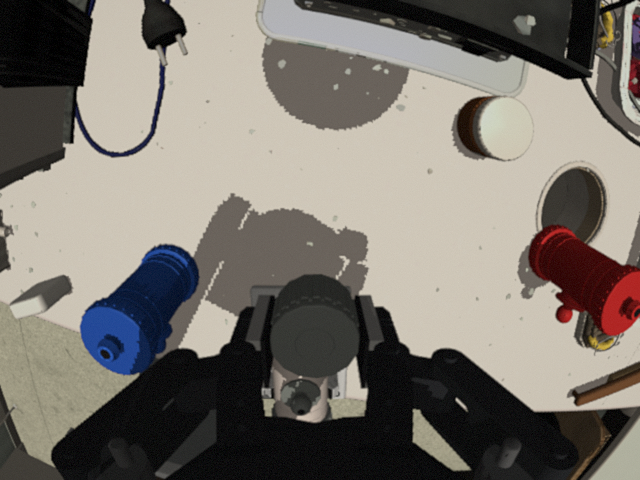

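Cap held upright between the pads at (315,325); the port below at (300,395). Checking the cap's centre in the hand.

Run:
```python
from kin import *
I=dict(np.load("pics/w7.npz")); W=wworld(I); R=Ro.from_euler("xyz",I["rot"]).as_matrix(); L=(W-I["tcp"])@R
v,u=np.mgrid[0:480,0:640]
m=(L[...,2]>-.0515)&(L[...,2]<-.0445)&(abs(L[...,1])<.0175)&(abs(L[...,0])<.03)&(v>270)&(v<380)&(u>270)&(u<362)
Q=L[m]; print(len(Q),Q.mean(0).round(4),np.percentile(Q[:,0],[.5,99.5]).round(4),np.percentile(Q[:,1],[.5,99.5]).round(4))
c,r=cv2.minEnclosingCircle((Q[:,:2]*1e3).astype(np.float32)); print(c,r)
A=np.c_[Q[:,:2],np.ones(len(Q))]; print("tilt",np.degrees(np.linalg.lstsq(A,Q[:,2],rcond=None)[0][:2]))
off=R[:,:2]@(np.array([Q[:,0].min()+.018,0])); print("cap centre offset world",off.round(4))
```

```text
5585 [ 0.001  -0.0004 -0.0478] [-0.0175  0.0166] [-0.0171  0.0165]
(-0.7570934295654297, 0.9109997153282166) 19.54572296142578
tilt [ 1.33154424 -0.02538845]
cap centre offset world [-0.0014 -0.0003 -0.    ]
```

Emit:
servo_tool --motion '[{"xyz": [-30,-4,0],"twist": [0,0.4,0],"fingers": 25},{"xyz": [-65,-9,0],"twist": [0,0.4,0],"fingers": 25},{"xyz": [-100,-14,0],"twist": [0,0.4,0],"fingers": 25},{"xyz": [-133,-19,0],"twist": [0,0.4,0],"fingers": 25},{"xyz": [-133,-19,0],"twist": [0,0.4,0],"fingers": 25}]'

```text
time: 14.25
tcp_pos: [0.449, -0.1671, 0.1398]
tool_rot: [-3.139, 0.008, 0.227]
wrist_force: [-0.3, -0.2, -0.7]
grip_width: 0.401
gripper_force: 59.7
```

Run:
```python
from kin import *
go([.4535,-.1677,.0895],Rt(13.2,90)); o=arm.get_obs(); print(o["tcp_pos"],o["gripper_force"])
im=arm.get_image("scene"); W=world(im).reshape(-1,3)
c0=np.array([.4534,-.1675]); P=W[(np.hypot(*(W[:,:2]-c0).T)<.016)&(W[:,2]>.084)&(W[:,2]<.104)]
f=least_squares(lambda c:np.linalg.norm(P-c,axis=1)-.009,[.453,-.1675,.09],loss="soft_l1",f_scale=.001); print("bead scene",len(P),f.x.round(4))
```

```text
xyz [  4.5  -0.6 -50.3] twist [-0.1 -0.5  0.2] t 14.25 q [-0.418  0.341  2.044 -0.004  0.765  0.928] F [-0.3 -0.2 -0.7]
[ 0.44896088 -0.1671349   0.13982325] 59.73111905157566
bead scene 55 [ 0.4551 -0.1676  0.0889]
```

Bead at about (0.454, −0.1677) from both views. Descend to just above it.

Emit:
servo_tool --motion '[{"xyz": [4.5,-0.5,-12],"twist": [0,-0.4,0],"fingers": 25},{"xyz": [4.5,-0.5,-25],"twist": [0,-0.4,0],"fingers": 25},{"xyz": [4.5,-0.5,-38],"twist": [0,-0.4,0],"fingers": 25},{"xyz": [4.5,-0.5,-50],"twist": [0,-0.4,0],"fingers": 25},{"xyz": [4.5,-0.5,-50],"twist": [0,-0.4,0],"fingers": 25}]'

```text
time: 14.8
tcp_pos: [0.4574, -0.1676, 0.0888]
tool_rot: [-3.141, -0.0, 0.229]
wrist_force: [-0.1, -0.3, -0.5]
grip_width: 0.402
gripper_force: 59.7
```

Emit:
servo_tool --motion '[{"xyz": [0,0,-3],"twist": [0,0,0],"fingers": 25},{"xyz": [0,0,-6],"twist": [0,0,0],"fingers": 25},{"xyz": [0,0,-9],"twist": [0,0,0],"fingers": 25},{"xyz": [0,0,-11],"twist": [0,0,0],"fingers": 25},{"xyz": [0,0,-11],"twist": [0,0,0],"fingers": 25}]'

```text
time: 15.3
tcp_pos: [0.4576, -0.168, 0.0792]
tool_rot: [3.141, -0.002, 0.228]
wrist_force: [0.1, 0.3, -0.7]
grip_width: 0.401
gripper_force: 59.7
```

Emit:
servo_tool --motion '[{"xyz": [-3,0.3,0],"twist": [0,0,0],"fingers": 25},{"xyz": [-3,0.3,-2],"twist": [0,0,0],"fingers": 25},{"xyz": [-3,0.3,-4],"twist": [0,0,0],"fingers": 25},{"xyz": [-3,0.3,-6],"twist": [0,0,0],"fingers": 25},{"xyz": [-3,0.3,-6],"twist": [0,0,0],"fingers": 25}]'

```text
time: 15.8
tcp_pos: [0.4547, -0.1678, 0.073]
tool_rot: [3.141, -0.002, 0.229]
wrist_force: [1.0, -1.2, 0.2]
grip_width: 0.399
gripper_force: 59.8
```

Emit:
servo_tool --motion '[{"xyz": [0,0,-1],"twist": [0,0,0],"fingers": 25},{"xyz": [0,0,-2],"twist": [0,0,0],"fingers": 25},{"xyz": [0,0,-3],"twist": [0,0,0],"fingers": 25},{"xyz": [0,0,-3],"twist": [0,0,0],"fingers": 25}]'

```text
time: 16.2
tcp_pos: [0.4549, -0.1679, 0.0704]
tool_rot: [3.141, -0.002, 0.229]
wrist_force: [-0.8, -2.2, 3.4]
grip_width: 0.397
gripper_force: 60.2
```

Emit:
servo_tool --motion '[{"xyz": [0,-0.5,-1],"twist": [0,0,0],"fingers": 25},{"xyz": [0,-0.5,-2],"twist": [0,0,0],"fingers": 25},{"xyz": [0,-0.5,-2],"twist": [0,0,0],"fingers": 25}]'

```text
time: 16.5
tcp_pos: [0.4548, -0.1683, 0.0683]
tool_rot: [3.141, -0.002, 0.228]
wrist_force: [-0.4, -1.5, 5.8]
grip_width: 0.399
gripper_force: 60.2
```

Emit:
servo_tool --motion '[{"xyz": [0,0,-1],"twist": [0,0,0],"fingers": 25},{"xyz": [0,0,-2],"twist": [0,0,0],"fingers": 25},{"xyz": [0,0,-2],"twist": [0,0,0],"fingers": 25}]'

```text
time: 16.8
tcp_pos: [0.4543, -0.168, 0.0659]
tool_rot: [-3.142, -0.001, 0.228]
wrist_force: [-0.2, 0.6, -4.1]
grip_width: 0.403
gripper_force: 60.0
```

Emit:
servo_tool --motion '[{"xyz": [0,0,-1],"twist": [0,0,0],"fingers": 25},{"xyz": [0,0,-2],"twist": [0,0,0],"fingers": 25},{"xyz": [0,0,-2],"twist": [0,0,0],"fingers": 25}]'

```text
time: 17.1
tcp_pos: [0.4545, -0.1681, 0.064]
tool_rot: [3.141, -0.001, 0.229]
wrist_force: [-0.3, -0.1, -4.0]
grip_width: 0.4
gripper_force: 60.1
```

Clicked. Continue down to the flange.

Emit:
servo_tool --motion '[{"xyz": [0,0,-1],"twist": [0,0,0],"fingers": 25},{"xyz": [0,0,-2],"twist": [0,0,0],"fingers": 25},{"xyz": [0,0,-3],"twist": [0,0,0],"fingers": 25},{"xyz": [0,0,-3],"twist": [0,0,0],"fingers": 25}]'

```text
time: 17.5
tcp_pos: [0.4546, -0.1681, 0.0612]
tool_rot: [3.141, -0.002, 0.228]
wrist_force: [0.1, 1.4, -2.3]
grip_width: 0.4
gripper_force: 60.2
```

Emit:
servo_tool --motion '[{"xyz": [0,0,-1],"twist": [0,0,0],"fingers": 25},{"xyz": [0,0,-1],"twist": [0,0,0],"fingers": 25}]'

```text
time: 17.7
tcp_pos: [0.4546, -0.1681, 0.0603]
tool_rot: [3.141, -0.002, 0.228]
wrist_force: [0.2, 0.8, -1.6]
grip_width: 0.403
gripper_force: 60.5
```

Emit:
servo_tool --motion '[{"xyz": [0,0,-1],"twist": [0,0,0],"fingers": 25},{"xyz": [0,0,-1],"twist": [0,0,0],"fingers": 25}]'

```text
time: 17.9
tcp_pos: [0.4547, -0.1679, 0.0598]
tool_rot: [3.141, -0.002, 0.228]
wrist_force: [-3.1, 6.8, 15.2]
grip_width: 0.402
gripper_force: 62.1
```

Emit:
servo_tool --motion '[{"xyz": [-0.3,0.7,-0.5],"twist": [0,0,0],"fingers": 25},{"xyz": [-0.3,0.7,-0.8],"twist": [0,0,0],"fingers": 25},{"xyz": [-0.3,0.7,-0.8],"twist": [0,0,0],"fingers": 25}]'

```text
time: 18.2
tcp_pos: [0.4548, -0.1676, 0.0595]
tool_rot: [3.14, -0.003, 0.229]
wrist_force: [-5.7, 3.9, 26.5]
grip_width: 0.398
gripper_force: 63.2
```

Run:
```python
from kin import *
o=arm.get_obs(); print(o["tcp_pos"],o["wrist_force"],o["torque"],o["gripper_force"])
im=arm.get_image("wrist"); I=dict(im,tcp=o["tcp_pos"],rot=o["tool_rot"]); W=wworld(I)
P=W[(np.hypot(W[...,0]-.4545,W[...,1]+.168)<.015)&(W[...,2]>.095)&(W[...,2]<.125)]; A=np.c_[P[:,:2]-[.4545,-.168],np.ones(len(P))]
s=np.linalg.lstsq(A,P[:,2],rcond=None)[0]; print("cap top z",s[2].round(4),"tilt",np.degrees(s[:2]).round(2),len(P))
s2=arm.get_image("scene"); cv2.imwrite("pics/end.png",cv2.resize(s2["frame"][190:300,320:440],(720,660))[:600])
```

```text
[ 0.45478893 -0.16755416  0.05952179] [-5.74807596  3.89977815 26.48347291] [0.77909674 0.89057124 0.02489132] 63.223964385688305
cap top z 0.1076 tilt [-0.12  0.19] 3859
```

View pics/end.png

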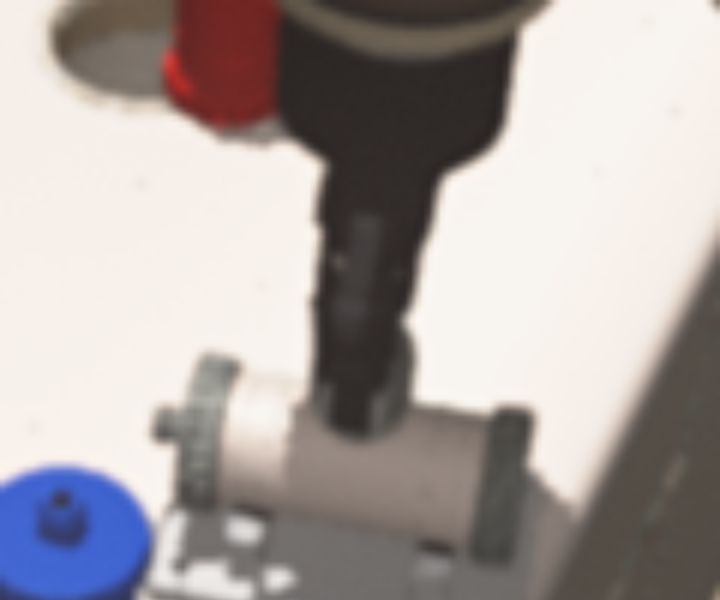

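The scene shows the cartridge lying in the cradle and the cap on the port at (360,400). Its top is at 107.6 mm and level, so it is home. Ease the push to about 1 kg.

Emit:
servo_tool --motion '[{"xyz": [-0.3,0.3,1],"twist": [0,0,0],"fingers": 25},{"xyz": [-0.3,0.3,1],"twist": [0,0,0],"fingers": 25},{"xyz": [-0.3,0.3,1],"twist": [0,0,0],"fingers": 25}]'

```text
time: 18.6
tcp_pos: [0.4544, -0.1673, 0.0598]
tool_rot: [3.141, -0.002, 0.229]
wrist_force: [-0.9, 1.8, 10.4]
grip_width: 0.401
gripper_force: 61.4
```

Emit:
servo_tool --motion '[{"xyz": [0,0,0],"twist": [0,0,0],"fingers": 25},{"xyz": [0,0,0],"twist": [0,0,0],"fingers": 25},{"xyz": [0,0,0],"twist": [0,0,0],"fingers": 25},{"xyz": [0,0,0],"twist": [0,0,0],"fingers": 25},{"xyz": [0,0,0],"twist": [0,0,0],"fingers": 25}]'

```text
time: 19.1
tcp_pos: [0.4544, -0.1673, 0.0598]
tool_rot: [3.141, -0.002, 0.229]
wrist_force: [-2.2, 1.1, 11.1]
grip_width: 0.404
gripper_force: 61.4
```

```bash
python3 -c "
from plant import arm
print(arm.job_done())"
```

```text
the job is handed in; nothing more can be done
None
```

The job is handed in after about 19 s of robot time. The cartridge lies in the cradle with its port up, within about 2° of vertical. The cap clicked home on the flange, level, and the arm is still gripping it and pressing down with about 11 N. The plaster model, the jar and the timer were not touched.

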